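# Lift the thread caddy out of its box and hold it

### The arm

A 6-joint arm with a two-finger parallel gripper is mounted at the origin on the work surface; the furniture and walls round the work are solid. World frame = base frame: x ahead of the robot, y to its left, z up, the work surface at z = 0. Lengths are in m, angles in rad, forces in N, time in s.
With the tool pointing down it reaches from about 0.4 to 0.825 m from the base axis. Payload 7 kg.
Tool frame: the origin (TCP) lies at the centre of the arm's flange, where the gripper is bolted on; the fingertips stand 178 mm ahead of it and the grasp point (between the pads) lies arm.tcp_to_grasp ahead of it (arm.tcp_to_grasp is the distance from the TCP to the grasp point, in m); z points along the fingers, y is the direction in which the jaws open and shut (so a half turn about z gives the same grasp; the last joint's range is limited). The gripper opens to 88 mm and grips with 3 to 60 N. Pads are 19 mm wide; open, the fingers measure 130 mm over their backs; the gripper's body (78 mm by 193 mm) begins 47 mm behind the grasp point.
Start: joints at [1.618, 0.359, 0.012, 0, -1.224, -0.288], TCP at [0.161, 0.655, 0.405] pointing down, gripper open.
Joint ranges: [-3.07, 3.07], [-1.43, 2.12], [-1.02, 1.25], [-3.03, 1.67], [-3.05, -0], [-3.03, 3.03]. Speed limits (rad/s): [2.39, 2.39, 3.01, 3.14, 3.14, 3.14].

### API

Orientations are given as [roll, pitch, yaw] about the fixed x, y, z axes, in that order (R = Rz(yaw) Ry(pitch) Rx(roll)).
In Python, from station import arm gives the robot as it stands.
- The arm moves only by the tool move_arm, never from a script. Its argument "deltas" is a list of rows, each a list of 6 numbers: the shift along the world's x, y, z in mm, then the turn, a rotation vector about the world's x, y, z in degrees. In form: [[tx, ty, tz, ax, ay, az], ...]. A call has exactly 5 rows; each row shifts and turns the commanded pose from where the row before left it; what a row does not reach is not made up. A row lasts 1/12 s, in which the tool goes at most 41.7 mm and 7.16 degrees, less where a joint would pass 70% of its speed; a pose out of reach is approached as far as the arm can. A call with a gripper value outside its range is refused whole. "claw" is the closure in counts, from 0 (fully open) to 255 (shut), set as the call begins (left out, the last holds). The fingers move at their own pace and stop on an object; "squeeze" is the grip in N (left out, the last holds). Time passes only in rows, so rows that do not move let the fingers close, or fill a call up. It gives the time, the measured TCP pose, the force and the opening at its end, in the units of the state.
- arm.get_state(): the state, without advancing time (a new reading comes with each control period).
- arm.grab_frame(name): name is "scene" or "side" or "wrist"; returns the picture (480x640x3 uint8, red, green, blue); there is no depth.
- arm.calibration(name): a dict with "intrinsics" (3x3 intrinsics, pixels), "T" (4x4, takes a point from camera to world coordinates); the wrist camera has in their place "mount" (4x4, takes a point from camera to tool coordinates, whose origin is the TCP and whose axes are the flange's). Camera axes: x right, y up, looking along -z (the intrinsics and any distortion apply to the point x, -y, -z); pixel columns grow to the right and rows downward; lengths in m; the calibration is good to about 2 mm. A picture is of the moment at which its call begins: read the wrist's pose just before it. calibration takes no time and is no camera call.
- arm.job_done(): hands the job in, once; it reports no verdict.
Trained networks look in the newest picture that a camera, given by its name, has taken for a name from the list of things; names that differ only in an ending like _2 or _b are one class to them, and where a whole thing is asked for, a point or a joint stands for the part that bears it (a point fixed in the world has none). Each returns a list of dicts, best first, with "score" (0 to 1); they miss things now and then, are a little off and sometimes report something else, mostly with a low value. They report only what shows in the picture. A call takes as long as a camera call.
- arm.spot_in(thing, camera): "xy" ([column, row] in pixels, amid what is visible of it).
- arm.masks_of(thing, camera): "pixels" (480x640 bool, what is visible of it) and "xy" ([column, row] in pixels, amid what is visible of it).
- arm.spot_point(thing, camera): "xy" ([column, row] in pixels: a listed point, or the origin of a listed thing).
The state is a dict: "t": time; "q": joint angles; "qd": joint speeds; "joint_efforts": joint torques, N m; "eef_pos": TCP position; "ee_rot": TCP orientation; "force": force on the tool from outside, world axes, zero at the start; "moment": the same for the moment, N m; "width": finger opening in m.
Only numpy, scipy, OpenCV 4.12 (cv2) and the standard library are available. Lean on these libraries where they do the work, as an engineer would, in place of code of your own. Each camera call takes 0.05 s, during which the arm holds its last target. There are 200 camera calls.

### The job

Open the wooden thread box: lift its loose lid off by the knob and lay it gently, flat and knob up, on the bare table beside the box. Then take the caddy inside by its hand grip, lift it out with both spools standing in it, and finish while still holding it, level and still, at least 8 cm clear above the box's rim, so that I can get at the needles and wax beneath. Do not tip the spools, and leave the box, glue pot, awl, press weight and tape roll where they are.

Things in the scene. Friction and masses are not known exactly. Their poses are not given: they have to be found in the camera images.
- thread_box: loose, heavy (1.8 kg) open-topped wooden box, 90 (x) by 194 (y) by 128 high, walls 9 thick, steel corner brackets and a card frame on one long face. Origin: centre of its underside, z up; its y axis runs along its long side. Stands upright on the table, turned up to 0.4 rad either way. Inside, bearers 24 above its underside carry the caddy with 3 mm play all round; needles and wax lie on its floor below
- box_lid: loose flat wooden lid, 0.26 kg, panel 94 (x) by 198 (y) by 10 thick; under it a locating lip 8 deep that drops into the box with 3 mm play. At the start it lies on the rim, its axes along the box's. Origin: centre of the underside of the lip, so at z = 0 when it lies flat on the table and at 120 above the box's underside when it is on. The panel's top is at z = 18, the knob's top at z = 56
- lid_knob (a point): middle of the round dark wooden knob at the lid's centre, 44 above the lid's origin. The knob's head is 30 in diameter from z = 37 to 52 in the lid's frame, on a thinner neck; grasp it from above in any direction
- caddy: lift-out plywood caddy, 0.22 kg, 66 (x) by 170 (y), walls 19 high, with two square wells at y = +53.5 and y = -53.5 in which the spools stand loose, and in the middle a hand grip on two posts, up to 98 high. Origin: centre of its underside, z up. At the start it sits in the closed box, its axes along the box's, its underside 24 above the box's
- caddy_grip (a point): middle of the caddy's hand grip: a level rounded bar 46 long along the caddy's x, 16 thick along its y, 20 high, 88 above the caddy's origin (in the box: 112 above the box's underside, 16 below the rim). Open space of 25 or more on both sides along y down to the spools' tops, 65 above the caddy's origin; grasp it from above, closing along the caddy's y
- spool_white: wooden spool of white thread, 47 diameter, 60 high, 35 to 70 g, standing loose in the caddy's well at +y. Origin: centre of its underside
- spool_red: wooden spool of red thread, 47 diameter, 60 high, 35 to 70 g, standing loose in the caddy's well at -y. Origin: centre of its underside
- glue_pot: grey glue pot, 73 diameter, 81 high, standing behind the box's place on the left. Origin: centre of its underside. A bystander
- awl: awl with brown handle, 155 long along its y, 29 thick, lying at the right, roughly along the world's x. Origin: centre of its underside. A bystander
- press_weight: grey steel press weight with a pale knob, 55 by 60 by 53 high, standing in front of the box's place, nearer to the robot. Origin: centre of its underside. A bystander
- tape_roll: roll of cream masking tape, 104 diameter, 25 high, lying at the left, nearer to the robot. Origin: centre of its underside. A bystander. The table from y = -0.30 to y = 0.28 and x = 0.44 to 0.64 holds nothing but the box, so there is always bare table for the lid on the box's roomier side

How it is judged:
By the outcome, as a careful person would: the job done as asked, in the order asked, and still so for the second after the job is handed in, while the arm keeps its last pose, push and grip.
It also fails if it takes over 61 s, if anything falls off the work surface, if the arm or the gripper's body presses on something with over 40 N, if the wrist force passes 120 N, or if a joint passes its speed limit or range.

## Working session

There is one attempt and no reset: what is moved stays moved. The work goes in short steps, Python scripts to look and compute and a tool call to move; the robot and the scene stay as the last step left them, time stands still between calls to the robot, and variables do not carry over. Pictures are saved under pics/ and viewed, about 8 in all and at most 12, crops included, and the job is handed in when it is done.

Besides the shell and the picture viewer there is one more tool, called as a command line: name --pt "numbers of a row" for each row, then --argument value for the rest. move_arm: Moves the arm, as the interface text tells. Its arguments: {"type":"object","properties":{"deltas":{"type":"array","items":{"type":"array","items":{"type":"number"}}},"claw":{"type":"number"},"squeeze":{"type":"number"}},"required":["deltas"]}

```bash
mkdir -p pics; ls
cat > h.py <<'E'
import numpy as np, cv2
from station import arm
def ray(cam,px,st=None):
    c=arm.calibration(cam); K=np.array(c["intrinsics"])
    if cam=="wrist":
        from scipy.spatial.transform import Rotation as R
        st=st or arm.get_state(); T=np.eye(4); T[:3,:3]=R.from_euler('xyz',st["ee_rot"]).as_matrix(); T[:3,3]=st["eef_pos"]
        T=T@np.array(c["mount"])
    else: T=np.array(c["T"])
    v=np.linalg.inv(K)@[px[0],px[1],1]; d=T[:3,:3]@(v*[1,-1,-1]); return T[:3,3],d
def onz(cam,px,z,st=None):
    o,d=ray(cam,px,st); return o+d*(z-o[2])/d[2]
def tri(p):
    A=np.zeros((3,3));b=np.zeros(3)
    for o,d in p:
        d=d/np.linalg.norm(d);M=np.eye(3)-np.outer(d,d);A+=M;b+=M@o
    return np.linalg.solve(A,b)
def save(cam,name): 
    im=arm.grab_frame(cam); cv2.imwrite("pics/"+name,im[:,:,::-1]); return im
E
python3 - <<'E'
from h import *
print(arm.tcp_to_grasp, arm.calibration("scene"), arm.calibration("wrist"), arm.get_state())
a=save("scene","s0.png"); b=save("side","d0.png")
cv2.imwrite("pics/both.png",cv2.resize(np.hstack([a,b])[:,:,::-1],(800,300)))
rs=[]
for c in("scene","side"):
    r=arm.spot_point("lid_knob",c)
    print(c,[(x["xy"],x["score"]) for x in r])
    if r: rs.append(ray(c,r[0]["xy"])); print(onz(c,r[0]["xy"],.164))
    m=arm.masks_of("box_lid",c)
    if m:
        mm=m[0]["pixels"].astype(np.uint8); cs,_=cv2.findContours(mm,0,2); cc=max(cs,key=cv2.contourArea)
        P=np.array([onz(c,p,.138)[:2] for p in cc[:,0]],np.float32); print("lid",m[0]["score"],cv2.minAreaRect(P))
if len(rs)==2: print("tri",tri(rs))
E
```

```text
pics
0.1593 {'intrinsics': array([[444.48226545,   0.        , 317.5651306 ],
       [  0.        , 444.48226545, 243.71235015],
       [  0.        ,   0.        ,   1.        ]]), 'T': array([[ 0.89027084,  0.33849399, -0.304696  ,  0.15379484],
       [-0.45534678,  0.64865725, -0.60983857, -0.75835803],
       [-0.00878342,  0.68166384,  0.73161278,  0.96400893],
       [ 0.        ,  0.        ,  0.        ,  1.        ]])} {'intrinsics': array([[392.04121661,   0.        , 314.15286528],
       [  0.        , 392.04121661, 240.10322175],
       [  0.        ,   0.        ,   1.        ]]), 'mount': array([[-9.57071829e-05,  9.66225915e-01,  2.57696471e-01,
         6.90151022e-02],
       [ 9.99998823e-01,  4.87024014e-04, -1.45468873e-03,
        -1.83119876e-04],
       [-1.53106232e-03,  2.57696029e-01, -9.66224825e-01,
         2.01278208e-02],
       [ 0.00000000e+00,  0.00000000e+00,  0.00000000e+00,
         1.00000000e+00]])} {'t': 0.0, 'q': array([ 1.61811102e+00,  3.59392568e-01,  1.10702975e-02, -3.25520769e-04,
       -1.22408008e+00, -2.88118529e-01]), 'qd': array(
[... 192 characters left out ...]
173835e-03, -1.36252502e-04]), 'eef_pos': array([0.16092287, 0.6553476 , 0.40372818]), 'ee_rot': array([ 3.13996588e+00, -1.62993082e-04, -2.40914561e-01]), 'force': array([-0.35953371,  0.23489671,  0.12002852]), 'moment': array([-0.03494244,  0.01718696,  0.01358526]), 'width': 0.08781884945839823}
scene [([301.9, 196.6], 0.6)]
[0.52912404 0.08485183 0.164     ]
lid 0.66 ((0.5348942875862122, 0.0885319858789444), (0.20177960395812988, 0.09330276399850845), 83.0565414428711)
side [([297.9, 196.2], 0.57)]
[0.53651853 0.08487886 0.164     ]
lid 0.87 ((0.5339288711547852, 0.08491750061511993), (0.21071884036064148, 0.09906474500894547), 82.14601135253906)
tri [0.52943996 0.07785503 0.16876718]
```

View pics/both.png

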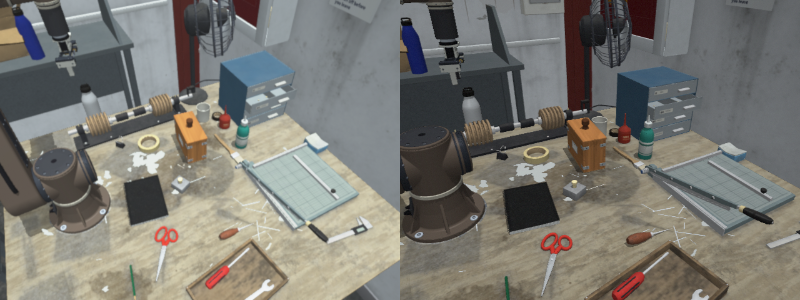

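The views show the closed box with its dark knob at about full-res (302,197) in scene and (298,196) in side. The arm hangs at the upper left, with a fan and bottles behind the box. I'll check the obstacle heights along the route.

Run:
```python
from h import *
for n,a,b in [("fan base",(318,157),(960-640,180)),("fan cage bottom",(345,90),(985-640,93)),("bottle",(146,140),(750-640,150)),("lathe right",(260,160),(920-640,165)),("blue cab topL",(350,110),(985-640,115))]:
    print(n,onz("scene",a,0)[:2].round(2),tri([ray("scene",a),ray("side",b)]).round(2))
```

```text
fan base [0.75 0.43] [0.7 0.3 0.1]
fan cage bottom [1.08 0.81] [0.74 0.23 0.35]
bottle [0.22 0.83] [0.2  0.49 0.21]
lathe right [0.56 0.51] [0.48 0.15 0.24]
blue cab topL [1.02 0.65] [0.75 0.22 0.3 ]
```

move_arm --pt "0 0 20 0 0 0" --pt "10 -30 10 0 0 0" --pt "15 -35 5 0 0 0" --pt "20 -35 0 0 0 0" --pt "20 -35 0 0 0 0" --claw 0

```text
t: 0.72
eef_pos: [0.2262, 0.5191, 0.4399]
ee_rot: [-3.141, 0.0, -0.24]
force: [1.0, 0.9, 0.4]
width: 0.0877
```

move_arm --pt "20 -29 0 0 0 1" --pt "20 -29 0 0 0 1" --pt "20 -29 0 0 0 1" --pt "20 -29 0 0 0 1" --pt "20 -29 0 0 0 1"

```text
t: 1.13
eef_pos: [0.3265, 0.3738, 0.4399]
ee_rot: [-3.141, -0.0, -0.152]
force: [0.8, 0.8, 0.0]
width: 0.0876
```

move_arm --pt "20 -29 0 0 0 1" --pt "20 -29 0 0 0 0" --pt "20 -29 0 0 0 0" --pt "20 -29 0 0 0 0" --pt "20 -29 0 0 0 0"

```text
t: 1.55
eef_pos: [0.4265, 0.2288, 0.44]
ee_rot: [-3.141, -0.0, -0.136]
force: [0.7, -0.1, 0.2]
width: 0.0878
```

move_arm --pt "20 -29 0 0 0 0" --pt "20 -29 0 0 0 0" --pt "20 -29 0 0 0 0" --pt "20 -29 0 0 0 0" --pt "20 -29 0 0 0 0"

```text
t: 1.97
eef_pos: [0.5266, 0.0838, 0.4399]
ee_rot: [-3.141, -0.0, -0.136]
force: [0.1, 0.9, 0.1]
width: 0.0878
```

```bash
cat > look.py <<'E'
import sys
from h import *
st=arm.get_state(); im=save("wrist",sys.argv[1])
print(st["eef_pos"],st["ee_rot"],st["force"])
r=arm.spot_point("lid_knob","wrist"); print([(x["xy"],x["score"],onz("wrist",x["xy"],.164,st).round(4)) for x in r])
m=arm.masks_of("box_lid","wrist")
if m:
    cs,_=cv2.findContours(m[0]["pixels"].astype(np.uint8),0,2); cc=max(cs,key=cv2.contourArea)
    P=np.array([onz("wrist",p,.138,st)[:2] for p in cc[:,0]],np.float32); print("lid",m[0]["score"],cv2.minAreaRect(P))
E
sleep 0; python3 look.py w1.png
```

```text
[0.52657962 0.08376029 0.43992387] [-3.14118634e+00 -4.32038443e-04 -1.36060484e-01] [0.10750678 0.92595002 0.08929429]
[([298.6, 229.1], 0.75, array([0.5364, 0.0929, 0.164 ]))]
lid 0.83 ((0.5374914407730103, 0.09186896681785583), (0.1968199610710144, 0.09387024492025375), 83.06180572509766)
```

View pics/w1.png

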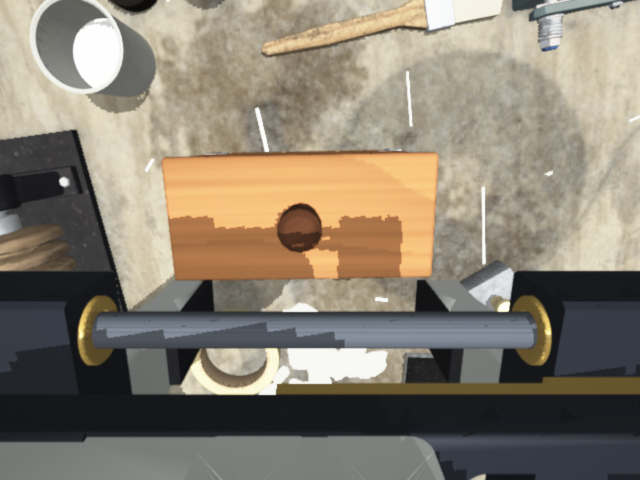

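The wrist view shows the lid squarely below, with the knob at (300,228). Both measurements agree to about 1 mm, so I'm shifting over it and descending.

move_arm --pt "5 4 -10 0 0 0.4" --pt "5.5 4.5 -10 0 0 0.4" --pt "0 0 -20 0 0 0" --pt "0 0 -20 0 0 0" --pt "0 0 -15 0 0 0"

```text
t: 2.53
eef_pos: [0.5358, 0.0955, 0.362]
ee_rot: [3.141, 0.002, -0.12]
force: [-0.6, 0.3, -0.7]
width: 0.0874
```

move_arm --pt "0 0 -14 0 0 0" --pt "0 0 -10 0 0 0" --pt "0 0 -8 0 0 0" --pt "0 0 -6 0 0 0" --pt "0 0 -4 0 0 0"

```text
t: 2.95
eef_pos: [0.5364, 0.0946, 0.322]
ee_rot: [3.141, 0.0, -0.121]
force: [-0.1, 0.1, -0.2]
width: 0.0876
```

move_arm --pt "0 0 0 0 0 0" --pt "0 0 0 0 0 0" --pt "0 0 0 0 0 0" --pt "0 0 0 0 0 0" --pt "0 0 0 0 0 0" --claw 130 --squeeze 20

```text
t: 3.37
eef_pos: [0.5366, 0.0939, 0.3232]
ee_rot: [-3.141, -0.001, -0.122]
force: [0.0, 0.3, -0.0]
width: 0.0597
```

```bash
python3 look.py w2.png
```

```text
[0.53659357 0.0939368  0.32318711] [-3.14104598e+00 -8.12524253e-04 -1.22242344e-01] [ 0.04663083  0.34593909 -0.0453615 ]
[]
lid 0.75 ((0.5562888979911804, 0.0897848829627037), (0.1949458122253418, 0.057329997420310974), 83.26066589355469)
```

View pics/w2.png

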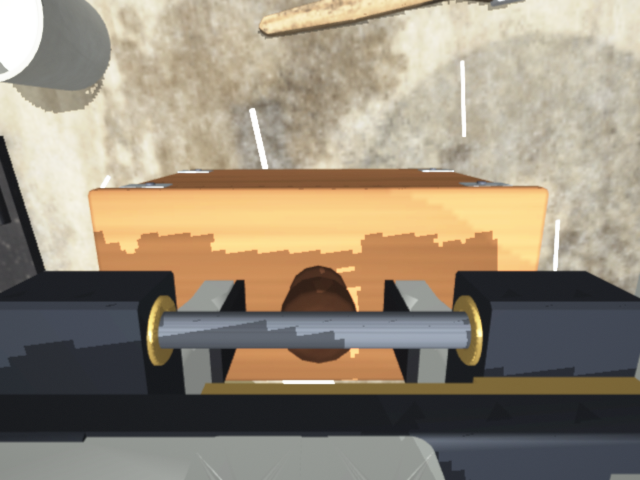

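Knob centre is at about column 319 and the middle of the fingers at about 314, so they are roughly 2 mm apart. I'm shifting -2 mm in y and closing.

move_arm --pt "0 -2 0 0 0 0" --pt "0 0 0 0 0 0" --pt "0 0 0 0 0 0" --pt "0 0 0 0 0 0" --pt "0 0 0 0 0 0" --claw 255 --squeeze 20

```text
t: 3.93
eef_pos: [0.5365, 0.0919, 0.3227]
ee_rot: [3.141, 0.0, -0.122]
force: [0.3, -0.1, 0.8]
width: 0.0291
```

move_arm --pt "0 0 0 0 0 0" --pt "0 0 0 0 0 0" --pt "0 0 0 0 0 0" --pt "0 0 0 0 0 0" --pt "0 0 0 0 0 0" --squeeze 30

```text
t: 4.35
eef_pos: [0.5365, 0.0919, 0.3227]
ee_rot: [3.141, 0.0, -0.122]
force: [-0.0, -1.6, 1.7]
width: 0.0286
```

move_arm --pt "0 0 2 0 0 0" --pt "0 0 4 0 0 0" --pt "0 0 6 0 0 0" --pt "0 0 8 0 0 0" --pt "0 0 10 0 0 0"

```text
t: 4.77
eef_pos: [0.5364, 0.092, 0.3532]
ee_rot: [3.141, 0.001, -0.122]
force: [-0.2, 0.5, -1.8]
width: 0.0288
```

Run:
```python
from h import *
a=save("scene","s1.png"); b=save("side","d1.png")
cv2.imwrite("pics/c1.png",np.hstack([cv2.resize(x[60:300,180:440],(400,369)) for x in(a,b)])[:,:,::-1])
```

```text
(no output)
```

View pics/c1.png

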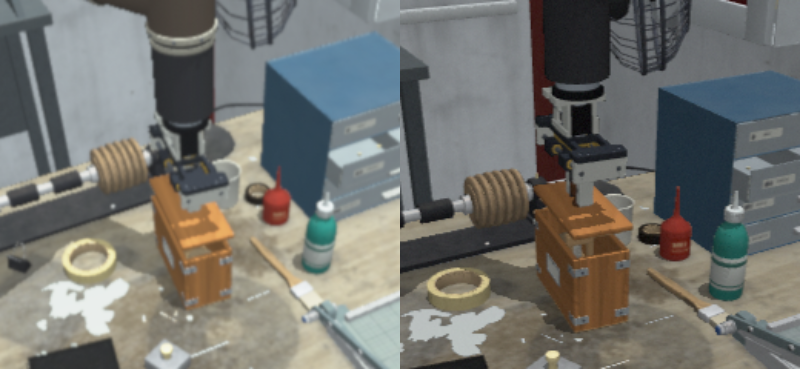

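The lid is up, level and clear. I'll carry it to the right, about y = -0.165.

move_arm --pt "0 -4 12 0 0 0" --pt "0 -10 8 0 0 0" --pt "0 -18 0 0 0 0" --pt "0 -24 0 0 0 0" --pt "0 -26 0 0 0 0"

```text
t: 5.28
eef_pos: [0.5363, 0.0092, 0.3732]
ee_rot: [-3.141, -0.001, -0.121]
force: [-0.5, 0.2, -2.6]
width: 0.0289
```

move_arm --pt "0 -26 0 0 0 0" --pt "0 -26 0 0 0 0" --pt "0 -26 0 0 0 0" --pt "0 -26 0 0 0 0" --pt "0 -24 0 0 0 0"

```text
t: 5.7
eef_pos: [0.5361, -0.1199, 0.3731]
ee_rot: [-3.141, -0.001, -0.122]
force: [1.0, 0.1, -2.0]
width: 0.0291
```

move_arm --pt "0 -20 -6 0 0 0" --pt "0 -16 -12 0 0 0" --pt "0 -8 -18 0 0 0" --pt "0 -3 -20 0 0 0" --pt "0 0 -20 0 0 0"

```text
t: 6.12
eef_pos: [0.5362, -0.1665, 0.2964]
ee_rot: [-3.142, -0.001, -0.124]
force: [0.0, -0.0, -3.0]
width: 0.0291
```

move_arm --pt "0 0 -20 0 0 0" --pt "0 0 -18 0 0 0" --pt "0 0 -15 0 0 0" --pt "0 0 -12 0 0 0" --pt "0 0 -8 0 0 0"

```text
t: 6.53
eef_pos: [0.536, -0.1655, 0.2225]
ee_rot: [3.141, 0.001, -0.122]
force: [-0.5, 0.1, -2.4]
width: 0.0285
```

Run:
```python
from h import *
s=arm.get_state();print(s["eef_pos"],s["force"],s["ee_rot"],s["width"])
a=save("scene","s2.png"); b=save("side","d2.png")
cv2.imwrite("pics/c2.png",np.hstack([cv2.resize(x[100:340,220:480],(400,369)) for x in(a,b)])[:,:,::-1])
```

```text
[ 0.5360399  -0.16548711  0.22252414] [-0.47653862  0.09544126 -2.38111814] [ 3.14146236e+00  1.26113370e-03 -1.22476320e-01] 0.028467119734047468
```

View pics/c2.png

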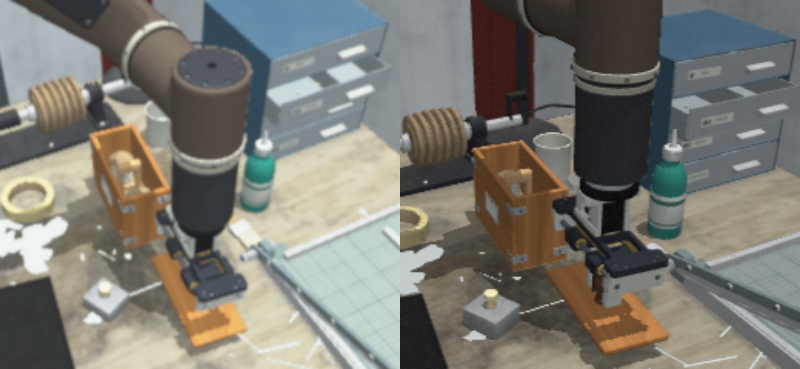

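The lid hangs level just above bare table between the box and the guillotine, with the box open. I'll lower it the last 20 mm gently.

move_arm --pt "0 0 -6 0 0 0" --pt "0 0 -5 0 0 0" --pt "0 0 -3 0 0 0" --pt "0 0 -2 0 0 0" --pt "0 0 -1.5 0 0 0"

```text
t: 7.05
eef_pos: [0.5365, -0.165, 0.2062]
ee_rot: [-3.142, -0.0, -0.122]
force: [-0.5, -0.3, -2.6]
width: 0.0286
```

move_arm --pt "0 0 -1 0 0 0" --pt "0 0 -0.5 0 0 0" --pt "0 0 -0.5 0 0 0" --pt "0 0 -0.3 0 0 0" --pt "0 0 0 0 0 0"

```text
t: 7.47
eef_pos: [0.5365, -0.165, 0.2039]
ee_rot: [-3.142, -0.0, -0.122]
force: [-0.5, -0.1, -1.9]
width: 0.0285
```

move_arm --pt "0 0 -0.5 0 0 0" --pt "0 0 -0.5 0 0 0" --pt "0 0 -0.4 0 0 0" --pt "0 0 0 0 0 0" --pt "0 0 0 0 0 0"

```text
t: 7.88
eef_pos: [0.5365, -0.165, 0.2027]
ee_rot: [3.142, -0.0, -0.122]
force: [-1.7, 0.9, 1.0]
width: 0.0286
```

Contact: force z has gone from -2.6 to +1.0. Releasing.

move_arm --pt "0 0 0 0 0 0" --pt "0 0 0 0 0 0" --pt "0 0 0 0 0 0" --pt "0 0 0 0 0 0" --pt "0 0 0 0 0 0" --claw 60

```text
t: 8.3
eef_pos: [0.5366, -0.165, 0.2025]
ee_rot: [3.142, -0.0, -0.122]
force: [0.3, -0.1, 0.1]
width: 0.0565
```

move_arm --pt "0 0 4 0 0 0" --pt "0 0 8 0 0 0" --pt "0 0 14 0 0 0" --pt "0 0 22 0 0 0" --pt "0 0 30 0 0 0"

```text
t: 8.72
eef_pos: [0.5358, -0.165, 0.2803]
ee_rot: [3.141, 0.003, -0.122]
force: [0.4, -0.0, -0.5]
width: 0.0671
```

move_arm --pt "0 0 35 0 0 0" --pt "0 0 35 0 0 0" --pt "0 0 35 0 0 0" --pt "0 0 35 0 0 0" --pt "0 8 20 0 0 0"

```text
t: 9.13
eef_pos: [0.5364, -0.1578, 0.446]
ee_rot: [3.141, -0.006, -0.122]
force: [1.3, 0.0, -0.1]
width: 0.067
```

move_arm --pt "0 25 0 0 0 0" --pt "0 25 0 0 0 0" --pt "0 28 0 0 0 0" --pt "0 28 0 0 0 0" --pt "0 28 0 0 0 0"

```text
t: 9.55
eef_pos: [0.5359, -0.022, 0.4415]
ee_rot: [-3.141, -0.001, -0.122]
force: [0.1, -0.9, 0.1]
width: 0.067
```

move_arm --pt "-5 28 0 0 0 0" --pt "-10 28 0 0 0 0" --pt "-10 28 0 0 0 0" --pt "-10 22 0 0 0 0" --pt "-5 9 0 0 0 0"

```text
t: 9.97
eef_pos: [0.4954, 0.0939, 0.4414]
ee_rot: [-3.141, -0.001, -0.12]
force: [0.0, -0.1, -0.2]
width: 0.0672
```

Run:
```python
from h import *
a=save("scene","s3.png"); st=arm.get_state(); w=save("wrist","w3.png"); b=save("side","d3.png")
print(st["eef_pos"],st["ee_rot"])
g=arm.spot_point("caddy_grip","wrist"); print("grip",[(x["xy"],x["score"],onz("wrist",x["xy"],.112,st).round(4)) for x in g])
for n in("spool_white","spool_red"):
    r=arm.masks_of(n,"wrist"); print(n,[(x["xy"],x["score"],onz("wrist",x["xy"],.089,st).round(4)) for x in r])
m=arm.masks_of("caddy_grip","wrist")
print("caddy",[(x["xy"],x["score"]) for x in m])
cv2.imwrite("pics/c3.png",np.hstack([cv2.resize(w,(533,400)),cv2.resize(b[140:340,220:353],(266,400))])[:,:,::-1])
for c in("scene","side"):
    print(c,[(x["xy"],onz(c,x["xy"],.044).round(3)) for x in arm.spot_point("lid_knob",c)],[(x["xy"],onz(c,x["xy"],.112).round(3)) for x in arm.spot_point("caddy_grip",c)])
```

```text
[0.49511606 0.0940143  0.44142751] [-3.14032555e+00 -8.49272250e-04 -1.19975040e-01]
grip [([308.7, 172.5], 0.58, array([0.5367, 0.0934, 0.112 ]))]
spool_white [([255.5, 165.8], 0.89, array([0.5455, 0.1374, 0.089 ]))]
spool_red [([372.6, 166.6], 0.97, array([0.5332, 0.0404, 0.089 ]))]
caddy [([310.1, 161.7], 0.76)]
scene [([346.8, 288.1], array([ 0.533, -0.166,  0.044]))] [([302.4, 208.6], array([0.532, 0.093, 0.112]))]
side [([356.7, 292.1], array([ 0.543, -0.17 ,  0.044]))] [([295.5, 212.9], array([0.538, 0.102, 0.112]))]
```

View pics/c3.png

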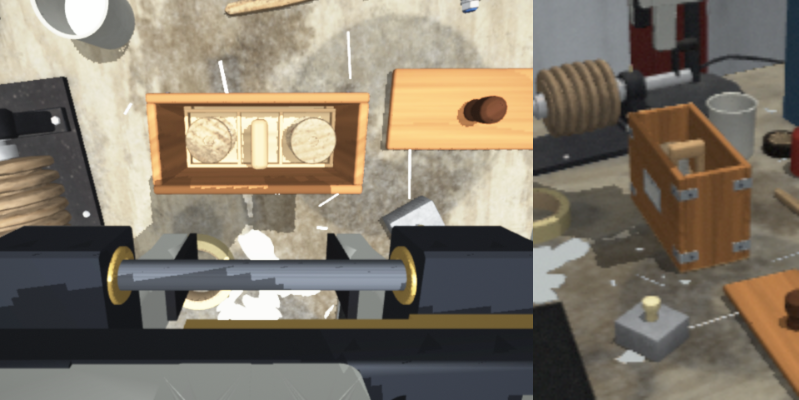

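Box open. The grip is at about (311,172) full-res, both spools stand either side of it, and the lid lies flat with the knob up at right. The networks and the lid centre agree on (0.537, 0.0925) for the grip. Descending to 4 mm above the nominal grasp height.

move_arm --pt "10 -0.5 0 0 0 0" --pt "14 -0.5 -10 0 0 0" --pt "12 -0.5 -20 0 0 0" --pt "5.5 0 -25 0 0 0" --pt "0 0 -25 0 0 0"

```text
t: 10.93
eef_pos: [0.5397, 0.0903, 0.3595]
ee_rot: [-3.141, -0.001, -0.123]
force: [0.3, -0.1, -0.2]
width: 0.0672
```

move_arm --pt "0 0 -15 0 0 0" --pt "0 0 -10 0 0 0" --pt "0 0 -5 0 0 0" --pt "0 0 0 0 0 0" --pt "0 0 0 0 0 0"

```text
t: 11.35
eef_pos: [0.5385, 0.0906, 0.3312]
ee_rot: [-3.141, -0.001, -0.122]
force: [-0.3, -0.6, -0.1]
width: 0.0669
```

Run:
```python
from h import *
st=arm.get_state(); w=save("wrist","w4.png")
print(st["eef_pos"],st["ee_rot"],st["width"])
print([(x["xy"],x["score"],onz("wrist",x["xy"],.112,st).round(4)) for x in arm.spot_point("caddy_grip","wrist")])
```

```text
[0.53848391 0.09058178 0.3311678 ] [-3.14137623e+00 -8.99580825e-04 -1.21960670e-01] 0.0669204183522433
[([312.8, 272.8], 0.95, array([0.5365, 0.0915, 0.112 ]))]
```

View pics/w4.png

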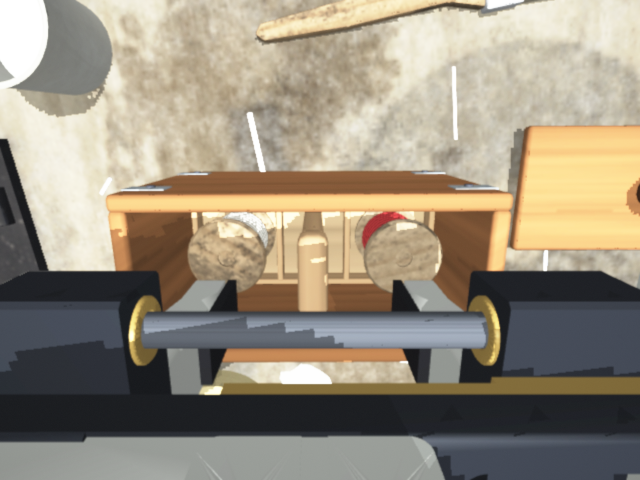

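The grip is at column 313, centred between the fingers, which clear the box walls. Adjust by (-1.5, +0.5) mm and descend 56 mm.

move_arm --pt "-1 0.5 -10 0 0 0" --pt "-0.5 0 -14 0 0 0" --pt "0 0 -14 0 0 0" --pt "0 0 -10 0 0 0" --pt "0 0 -5 0 0 0"

```text
t: 11.87
eef_pos: [0.536, 0.0909, 0.2761]
ee_rot: [3.141, 0.001, -0.122]
force: [-0.7, 0.0, -0.6]
width: 0.0671
```

move_arm --pt "0 0 -3 0 0 0" --pt "0 0 0 0 0 0" --pt "0 0 0 0 0 0" --pt "0 0 0 0 0 0" --pt "0 0 0 0 0 0"

```text
t: 12.28
eef_pos: [0.5367, 0.0911, 0.2751]
ee_rot: [-3.141, -0.001, -0.122]
force: [-0.1, -0.0, -0.3]
width: 0.067
```

move_arm --pt "0 0 0 0 0 0" --pt "0 0 0 0 0 0" --pt "0 0 0 0 0 0" --pt "0 0 0 0 0 0" --pt "0 0 0 0 0 0" --claw 255 --squeeze 20

```text
t: 12.7
eef_pos: [0.5365, 0.091, 0.2745]
ee_rot: [-3.142, -0.0, -0.122]
force: [0.2, 0.8, 0.4]
width: 0.0391
```

move_arm --pt "0 0 0 0 0 0" --pt "0 0 0 0 0 0" --pt "0 0 0 0 0 0" --pt "0 0 0 0 0 0" --pt "0 0 0 0 0 0" --squeeze 40

```text
t: 13.12
eef_pos: [0.5365, 0.091, 0.2745]
ee_rot: [-3.141, -0.0, -0.122]
force: [0.3, 0.2, -0.1]
width: 0.0156
```

move_arm --pt "0 0 0 0 0 0" --pt "0 0 0 0 0 0" --pt "0 0 1 0 0 0" --pt "0 0 2 0 0 0" --pt "0 0 3 0 0 0"

```text
t: 13.53
eef_pos: [0.5361, 0.0908, 0.28]
ee_rot: [3.141, 0.001, -0.122]
force: [-0.2, 0.5, -2.9]
width: 0.0158
```

move_arm --pt "0 0 4 0 0 0" --pt "0 0 5 0 0 0" --pt "0 0 5 0 0 0" --pt "0 0 5 0 0 0" --pt "0 0 5 0 0 0"

```text
t: 13.95
eef_pos: [0.5365, 0.091, 0.3052]
ee_rot: [-3.141, -0.0, -0.122]
force: [0.8, -0.0, -3.0]
width: 0.0157
```

Run:
```python
from h import *
s=arm.get_state();print(s["force"],s["moment"],s["width"],s["eef_pos"])
a=save("scene","s5.png"); b=save("side","d5.png");w=save("wrist","w5.png")
cv2.imwrite("pics/c5.png",np.hstack([cv2.resize(x[100:300,220:380],(265,331)) for x in(a,b)]+[cv2.resize(w[150:400,220-90:420],(265,331))])[:,:,::-1])
```

```text
[ 0.78315893 -0.028145   -3.0233663 ] [-0.05094044  0.00942007  0.05595042] 0.015739692864026694 [0.53650798 0.0910064  0.3052053 ]
```

View pics/c5.png

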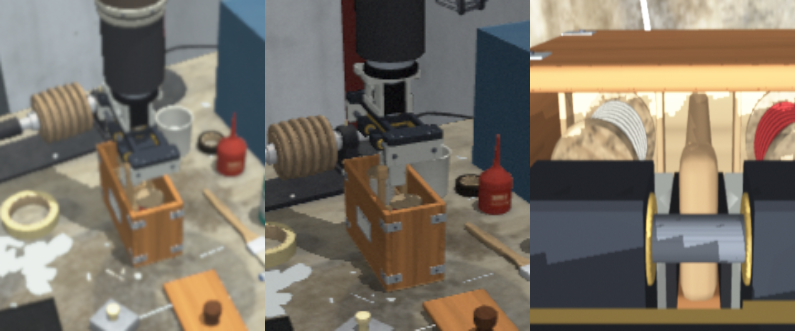

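The caddy is rising freely: force z is -3.0 N as expected, spools upright, box unmoved. Continuing the lift.

move_arm --pt "0 0 6 0 0 0" --pt "0 0 7 0 0 0" --pt "0 0 8 0 0 0" --pt "0 0 8 0 0 0" --pt "0 0 8 0 0 0"

```text
t: 14.52
eef_pos: [0.5366, 0.091, 0.3426]
ee_rot: [-3.141, -0.0, -0.122]
force: [-0.9, -1.0, -3.4]
width: 0.0158
```

move_arm --pt "0 0 8 0 0 0" --pt "0 0 8 0 0 0" --pt "0 0 8 0 0 0" --pt "0 0 8 0 0 0" --pt "0 0 8 0 0 0"

```text
t: 14.93
eef_pos: [0.5364, 0.091, 0.3823]
ee_rot: [-3.141, -0.0, -0.122]
force: [0.3, 0.3, -3.2]
width: 0.0159
```

move_arm --pt "0 0 8 0 0 0" --pt "0 0 8 0 0 0" --pt "0 0 8 0 0 0" --pt "0 0 8 0 0 0" --pt "0 0 8 0 0 0"

```text
t: 15.35
eef_pos: [0.5364, 0.091, 0.4222]
ee_rot: [3.142, 0.0, -0.122]
force: [0.2, 0.7, -3.2]
width: 0.0156
```

move_arm --pt "0 0 8 0 0 0" --pt "0 0 8 0 0 0" --pt "0 0 8 0 0 0" --pt "0 0 8 0 0 0" --pt "0 0 8 0 0 0"

```text
t: 15.77
eef_pos: [0.5365, 0.091, 0.4622]
ee_rot: [3.142, 0.0, -0.122]
force: [-0.4, -0.1, -3.9]
width: 0.0158
```

move_arm --pt "0 0 8 0 0 0" --pt "0 0 7 0 0 0" --pt "0 0 6 0 0 0" --pt "0 0 4 0 0 0" --pt "0 0 2 0 0 0"

```text
t: 16.18
eef_pos: [0.5365, 0.091, 0.4892]
ee_rot: [-3.141, -0.001, -0.122]
force: [0.1, 0.3, -2.9]
width: 0.0158
```

move_arm --pt "0 0 0 0 0 0" --pt "0 0 0 0 0 0" --pt "0 0 0 0 0 0" --pt "0 0 0 0 0 0" --pt "0 0 0 0 0 0"

```text
t: 16.6
eef_pos: [0.5365, 0.091, 0.4881]
ee_rot: [3.141, 0.001, -0.122]
force: [-0.9, -0.4, -3.0]
width: 0.0155
```

Run:
```python
from h import *
s=arm.get_state();print(s["t"],s["force"],s["width"],s["eef_pos"],s["ee_rot"],abs(s["qd"]).max())
a=save("scene","s6.png"); b=save("side","d6.png")
for c in("scene","side"):
    for n in ("spool_white","spool_red"): print(c,n,[(x["xy"],round(x["score"],2)) for x in arm.masks_of(n,c)][:1])
cv2.imwrite("pics/c6.png",np.hstack([cv2.resize(x[90:330,220:400],(400,533)) for x in(a,b)])[:,:,::-1])
```

```text
16.6 [-0.86559051 -0.42942034 -3.01465107] 0.015482338852687955 [0.53645641 0.09099364 0.48813317] [ 3.14123356e+00  5.07062066e-04 -1.22105335e-01] 0.0017264735338035446
scene spool_white [([293.1, 154.4], 0.44)]
scene spool_red []
side spool_white [([283.6, 143.5], 0.77)]
side spool_red [([305.0, 156.9], 0.73)]
```

View pics/c6.png

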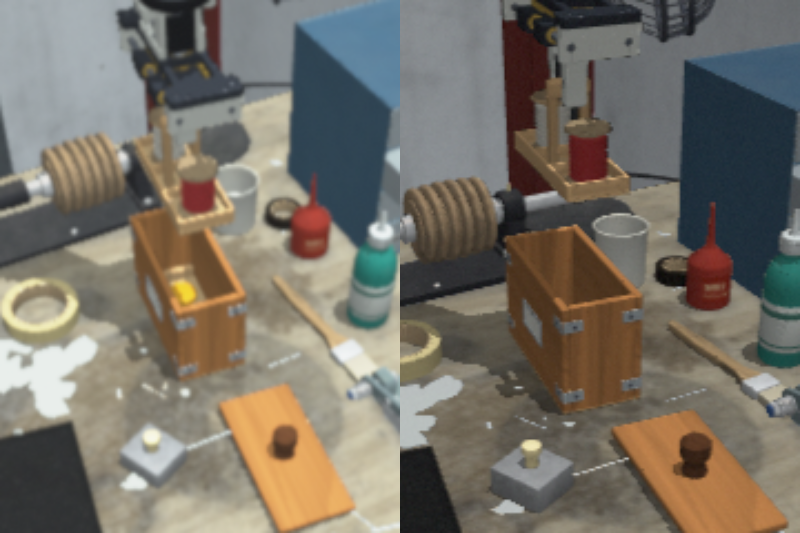

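The caddy hangs level with both spools upright, about 110 mm above the rim. The box interior is open, the lid is flat with its knob up, and the bystanders are unmoved. Handing in.

```bash
python3 -c "
from station import arm
print(arm.job_done()); s=arm.get_state(); print(s['eef_pos'],s['width'])"
```

```text
the job is handed in; nothing more can be done
None
the job is handed in; nothing more can be done
```

The box is open and the arm is holding the caddy above it, with the job handed in at about 17 s of robot time.

- **Lid:** I lifted it by the knob and laid it on the bare table to the right of the box, at about (0.537, -0.165). It touched down at about 1 N and lies flat, knob up.
- **Caddy:** I took it by the hand grip and lifted it straight out. Its underside is about 110 mm above the rim by the arm's own travel.
- **Last checks before hand-in:** The arm was still, the tool level to within about 0.001 rad, the grip 15.5 mm wide at a 40 N setting, and the load steady at about 3 N. The side view shows both spools upright, and the box and neighbouring things look unmoved. The awl I did not check by name.
- **Disagreements:** In the last scene view the network did not find the red spool and gave the white one a low score (0.44). Both were found in the side view (0.77 and 0.73), and the red spool is plain to see in both pictures. After the hand-in call the station gave no further state, so I have no reading from the final second.

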